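# Hang the red tool tray on the slotted rack

### The arm

A 6-joint arm with a two-finger parallel gripper is mounted at the origin on the work surface. World frame = base frame: x ahead of the robot, y to its left, z up, the work surface at z = 0. Lengths are in mm, angles in rad, forces in N, time in s.
With the tool pointing down it reaches from about 350 to 875 mm from the base axis. Payload 4.2 kg.
Tool frame: the origin (TCP) lies at the very end of the fingers, on their centre line; the grasp point (between the pads) lies 19 mm behind it; z points along the fingers, y is the line along which they close (so a half turn about z gives the same grasp; the last joint's range is limited). The gripper opens to 85 mm and grips with 20 to 120 N. Pads are 22 mm wide; open, the fingers measure 114 mm over their backs; the gripper's body (76 mm by 85 mm) begins 54 mm behind the grasp point. The pads swing forward as they close: fully open they stand 13 mm farther back than shut.
Start: joints at [1.387, 0.385, 0.008, 0, -1.194, -0.259], TCP at [267.761, 564.715, 231.312] pointing down, gripper open.
Joint ranges: [-3.14, 3.14], [-1.21, 2.06], [-1.07, 1.41], [-3.16, 2.05], [-2.99, -0.16], [-3.1, 3.1]. Speed limits (rad/s): [2.79, 2.79, 3.14, 3.14, 3.14, 3.14].

### API

Orientations are given as a unit quaternion [x, y, z, w].
In Python, from bench import arm gives the robot as it stands.
- The arm moves only by the tool servo_tool, never from a script. Its argument "rows" is a list that holds one entry, the list of rows, each a list of 7 numbers: the finger opening in mm, from 0 to 85.4, then the shift along the tool's x, y, z in mm, then the turn, a rotation vector about the tool's x, y, z in rad. A call has 1 to 10 rows; each row is the pose to reach, as a shift and turn from the pose commanded when the call began, along the tool's axes at that moment; what a row does not reach only later rows make up. A row lasts 1/8 s, in which the tool goes at most 62.5 mm and 10.7 degrees, less where a joint would pass 70% of its speed; a pose out of reach is approached as far as the arm can. A call with a gripper value outside its range is refused whole. The fingers move at their own pace and stop on an object; the grip force is fixed at half the most. Time passes only in rows, so rows that repeat a pose let the fingers close. It gives the time, the measured TCP pose, the force, the opening and the grip force at its end, in the units of the state.
- arm.read_state(): the state, without advancing time (a new reading comes with each control period).
- arm.get_image(name): name is "side" or "top"; returns the picture (480x640x3 uint8, red, green, blue); there is no depth.
- arm.camera_params(name): a dict with "intrinsics" (3x3 intrinsics, pixels), "D" ([k1, k2, p1, p2, k3] as OpenCV has them; the pictures are not rectified), "R" (3x3) and "t" (3): a world point X has camera coordinates R X + t. Camera axes: x right, y down, z forward; pixel columns grow to the right and rows downward; lengths in mm; the calibration is good to about 2 mm. A picture is of the moment at which its call begins. camera_params takes no time and is no camera call.
- arm.job_done(): hands the job in; it is judged then, once.
The state is a dict: "clock": time; "joints": joint angles; "joint_vel": joint speeds; "joint_efforts": joint torques, N m; "position": TCP position; "ee_rot": TCP orientation; "contact_force": force on the tool from outside, world axes, zero at the start; "wrist_torque": the same for the moment, N m; "gripper_width": finger opening in mm; "grasp_force": force on a finger pad.
Only numpy, scipy, OpenCV 4.12 (cv2) and the standard library are available. Lean on these libraries where they do the work, as an engineer would, in place of code of your own. Each camera call takes 0.05 s, during which the arm holds its last target. There are 200 camera calls.

### The job

Hang the red tool tray on the yellow slotted rack: lift it by its upright plate, put its two steel hooks through the two slots from the front, then push it straight down until both hooks are locked fully home, and let go so it hangs level. Leave the blue tray, which has no hooks, where it stands.

Things in the scene. Friction and masses are not known exactly. Their poses are not given: they have to be found in the camera images.
- red_tray_mid (a point): Centre of the loose red tray (0.3-0.55 kg), 75 mm above its underside; 90 (x) by 130 (y) by 150 mm tall. x points to its back (hook side, roughly away from the robot), z up. Lift it by the upright plate in its middle: 10 mm thick in x, 50 wide in y, top edge 75 mm above this point. Tops of the front and side walls 50 mm below this point, of the back wall 17 mm below.
- red_tray_hooks (a point): Point midway between the red tray's two steel hooks, on the back wall's outer face at the stubs' underside: 45 mm in x and -35 mm in z from its centre; axes as the tray. Hooks at y = -40 and +40 mm, 12 wide: a stub 10 mm high, then a lip slanting down and out, reaching x = 69 of the tray (24 past the wall) and 23 mm below this point. Gap wall to lip: 9 mm at the stub, 18 at the foot.
- rack_slots (a point): Fixed yellow rack: two upright plates, 6 mm thick, 133 tall, at y = -40 and +40, base behind. Point: midway between, on the front face, level with the slots' lower edge, 65 mm above bench. x to the rear (roughly away from the robot), z up. Slots 34 wide, 56 high, right through. Enter along +x, hooks point 25-44 mm above this one, till the wall meets the plates; push down till the points meet (home).
- blue_tray_mid (a point): Centre of the loose blue tray, the same shape, size and axes as the red one but without hooks; to be left alone. The two trays stand on opposite sides, either way round.
There are look-alikes about, which are no part of the job. Of the things that look like the part that bears red_tray_mid, the largest one is meant. What is shaped like the part that bears rack_slots but purple is not meant.

How it is judged:
By the outcome, as a careful person would: the job done as asked, in the order asked, and still so for the second after the job is handed in, with the robot touching nothing.
It also fails if it takes over 40 s, if anything falls off the work surface, if the arm or the gripper's body presses on something with over 40 N, if the wrist force passes 120 N, or if a joint passes its speed limit or range.

## Working session

There is one attempt and no reset: what is moved stays moved. The work goes in short steps, Python scripts to look and compute and a tool call to move; the robot and the scene stay as the last step left them, time stands still between calls to the robot, and variables do not carry over. Pictures are saved under pics/ and viewed, at most 10 in all, crops included, and the job is handed in when it is done.

Besides the shell and the picture viewer there is one more tool, called after ">>>" in YAML: its name, and indented under it one key for each argument. servo_tool: Moves the arm, as the interface text tells. Its arguments: {"type":"object","properties":{"rows":{"type":"array"}},"required":["rows"]}

```bash
mkdir -p pics; ls; python3 - <<'E'
from bench import arm
import cv2,json
for n in("side","top"):
    cv2.imwrite(f"pics/{n}0.png",arm.get_image(n)[:,:,::-1])
    print(n,{k:[list(map(lambda v:round(float(v),4),r)) if hasattr(r,'__len__') else round(float(r),4) for r in v] for k,v in arm.camera_params(n).items() if hasattr(v,'__len__')})
s=arm.read_state();print(s)
E
```

```text
pics
side {'intrinsics': [[582.1406, 0.0, 315.0293], [0.0, 582.1406, 249.7227], [0.0, 0.0, 1.0]], 'D': [-0.0293, 0.0, 0.0, 0.0, 0.0], 'R': [[0.7843, -0.6202, 0.0178], [-0.352, -0.4684, -0.8103], [0.5109, 0.6293, -0.5857]], 't': [-297.9182, 234.4613, 905.0805]}
top {'intrinsics': [[481.3522, 0.0, 322.2266], [0.0, 481.3522, 236.8865], [0.0, 0.0, 1.0]], 'D': [0.0165, 0.0, 0.0, 0.0, 0.0], 'R': [[0.026, -0.9994, 0.0245], [-0.9922, -0.0287, -0.1209], [0.1215, -0.0212, -0.9924]], 't': [49.5375, 436.545, 1111.4864]}
{'clock': 0.1, 'joints': array([ 1.38658923e+00,  3.85501820e-01,  6.75448914e-03, -4.18302686e-04,
       -1.19403880e+00, -2.58592027e-01]), 'joint_vel': array([ 5.89658256e-05, -5.61908472e-04,  3.43627851e-03,  2.05046140e-03,
        1.82292935e-03,  9.25905347e-04]), 'joint_efforts': array([-7.34411497e-04, -3.93317699e+01,  1.88929206e+01,  4.19798747e+00,
       -2.57910353e-03,  4.41594580e-06]), 'position': array([267.56159024, 564.24290228, 230.31696279]), 'ee_rot': array([ 9.75573624e-01, -2.19670382e-01, -1.57276485e-04,  1.00144461e-03]), 'contact_force': array([-0.20449148,  0.07334422,  0.72638837]), 'wrist_torque': array([ 0.03900409, -0.0220771 ,  0.00212507]), 'grasp_force': 0.0, 'gripper_width': 85.32942889442315}
```

View pics/side0.png

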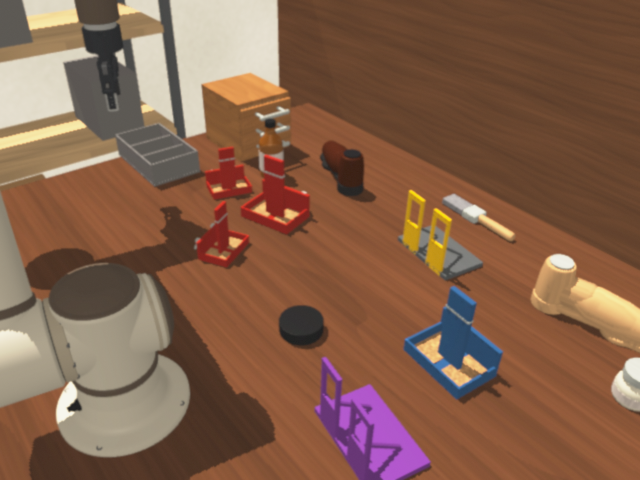

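View pics/top0.png

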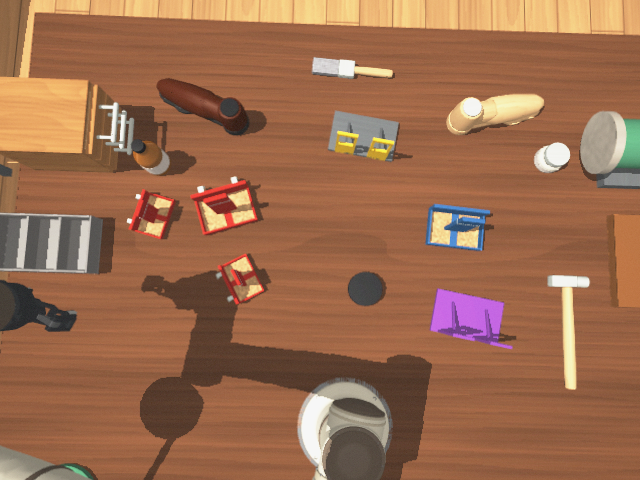

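The top view shows three red trays, at (227,207), (152,214) and (241,279). The one at (227,207), side (276,200), is clearly the largest and fits red_tray_mid. The yellow rack is at top (363,140) and side (428,235). The purple look-alike at top (468,318) is not meant. The blue tray is at top (457,228). I'll enlarge the tray and rack in both views to confirm and to pick points.

```bash
python3 - <<'E'
import cv2,numpy as np
t=cv2.imread("pics/top0.png");s=cv2.imread("pics/side0.png")
def crop(im,x,y,w=80,h=100,k=5):
    c=cv2.resize(im[y:y+h,x:x+w],None,fx=k,fy=k,interpolation=cv2.INTER_CUBIC)
    for i in range(0,w,10):
        cv2.line(c,(i*k,0),(i*k,6),(255,255,255),1); cv2.putText(c,str(x+i),(i*k,14),0,.3,(255,255,255),1)
    for j in range(0,h,10):
        cv2.line(c,(0,j*k),(6,j*k),(255,255,255),1); cv2.putText(c,str(y+j),(8,j*k+4),0,.3,(255,255,255),1)
    return c
cv2.imwrite("pics/red1.png",np.hstack([crop(t,187,165),crop(s,237,145)]))
cv2.imwrite("pics/rack1.png",np.hstack([crop(t,325,85),crop(s,395,182,90,100,5)])[:, :800])
E
```

```text
(no output)
```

View pics/red1.png

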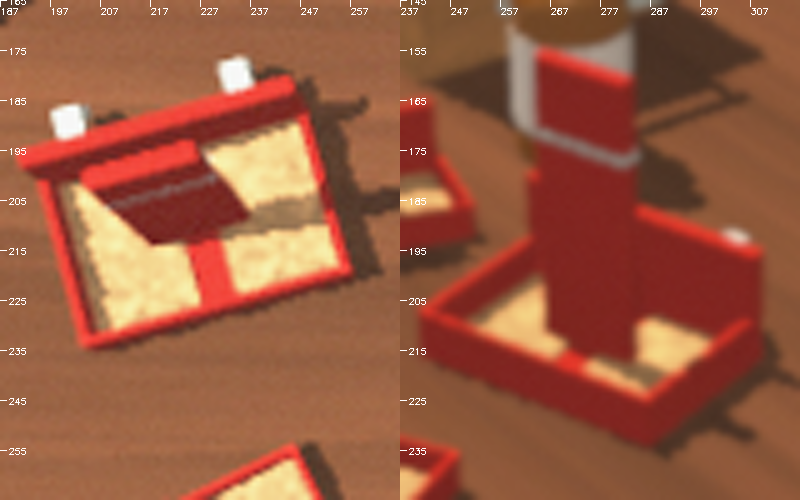

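View pics/rack1.png

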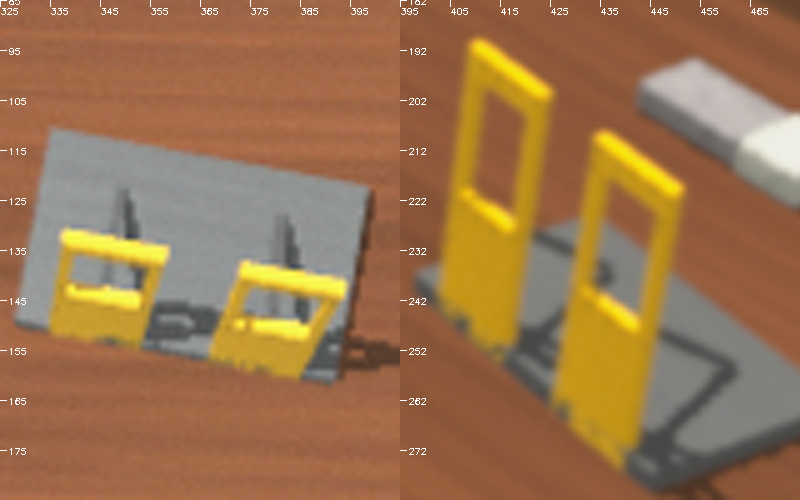

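The crops confirm that the large red tray has two pale hooks on its back wall. They also show the yellow rack's slots clearly. Next I fit poses from the picked corners.

```bash
cat > h.py <<'E'
import numpy as np,cv2
from scipy.optimize import least_squares
from scipy.spatial.transform import Rotation as Ro
from bench import arm
C={n:arm.camera_params(n) for n in("side","top")}
def proj(n,X):
    c=C[n];return cv2.projectPoints(np.asarray(X,float).reshape(-1,1,3),cv2.Rodrigues(np.array(c["R"]))[0],np.array(c["t"],float),np.array(c["intrinsics"]),np.array(c["D"],float))[0][:,0]
def place(p,L):  # p=x,y,z,yaw
    return Ro.from_euler('z',p[3]).apply(np.asarray(L,float))+p[:3]
def fit(obs,z,p0,freez=False,extra=None):
    """obs: {cam:[(local xyz),(u,v)]}"""
    def r(q):
        p=[q[0],q[1],q[3] if freez else z,q[2]]
        return np.concatenate([(proj(n,place(p,[a for a,_ in o]))-[b for _,b in o]).ravel() for n,o in obs.items()])
    s=least_squares(r,list(p0)+([z] if freez else []),loss='soft_l1',f_scale=1,x_scale=[10,10,.1]+([10] if freez else []))
    return s.x,r(s.x).reshape(-1,2)
E
cat > fit0.py <<'E'
from h import *
red={"top":[((-45,65,-50),(203.5,233.6)),((-45,-65,-50),(257,219)),((45,65,-17),(191,195.6)),((45,-65,-17),(245,180.4)),((5,25,75),(203,200.4)),((5,-25,75),(226,193.4)),((-5,-25,75),(227,196.4)),((-5,25,75),(204.6,203))],
"side":[((5,25,75),(264.4,154)),((5,-25,75),(283.6,160)),((-5,25,75),(265,157)),((-5,-25,75),(283.4,162.4)),((-45,-65,-75),(287,234)),((-45,65,-50),(241,207.4)),((-45,65,-75),(242,216.4)),((-45,-65,-50),(287,225.4)),((45,-65,-75),(309,215.4)),((45,-65,-17),(309.4,195)),((45,65,-17),(262.6,179.4))]}
rk={"top":[((0,57,0),(338.6,144.4)),((0,23,0),(353,146.4)),((0,-23,0),(371.4,150.6)),((0,-57,0),(386.4,153)),((0,40,68),(347.8,135.5)),((0,-40,68),(383.3,142.1))],
"side":[((0,40,68),(416.6,197.3)),((0,-40,68),(442.5,215.7)),((0,57,0),(407.4,221)),((0,23,0),(417.4,228.4)),((0,-23,0),(431.6,240.4)),((0,-57,0),(442.4,248))]}
if __name__=="__main__":
    for nm,o,z,p0 in(("red",red,75,(500,300,.3)),("rack",rk,65,(600,0,-.2))):
        for d in(o,{"top":o["top"]},{"side":o["side"]}):
            q,r=fit(d,z,p0);print(nm,list(d),q.round(3),"rms",np.sqrt((r**2).mean()).round(2))
        q,r=fit(o,z,p0,True);print("free z",q.round(3));print(r.round(1).tolist())
E
python3 fit0.py
```

```text
red ['top', 'side'] [4.94954e+02 2.92270e+02 3.22000e-01] rms 0.79
red ['top'] [4.95681e+02 2.92200e+02 3.11000e-01] rms 0.54
red ['side'] [4.93857e+02 2.92347e+02 3.39000e-01] rms 0.86
free z [4.95359e+02 2.92720e+02 3.21000e-01 7.40610e+01]
[[0.2, 1.2], [0.1, 0.1], [-0.8, 0.3], [-0.2, -0.3], [-0.1, -1.0], [-0.2, -0.6], [0.1, 0.8], [-0.5, 0.9], [1.9, 0.2], [1.3, 0.2], [-1.5, -1.1], [-1.3, -0.4], [0.2, 0.8], [-0.4, -0.0], [-0.8, 0.2], [0.1, -0.1], [0.9, 1.3], [0.8, -0.0], [1.6, -0.5]]
rack ['top', 'side'] [ 6.40686e+02 -2.60690e+01 -1.53000e-01] rms 0.41
rack ['top'] [ 6.41014e+02 -2.59120e+01 -1.57000e-01] rms 0.31
rack ['side'] [ 6.3981e+02 -2.6731e+01 -1.5000e-01] rms 0.43
free z [ 6.4120e+02 -2.5845e+01 -1.5300e-01  6.3942e+01]
[[-0.3, -0.3], [-0.4, 0.3], [0.5, -0.3], [-0.2, -0.1], [-0.1, 0.4], [0.2, 0.3], [-0.1, -0.8], [-0.3, -0.2], [0.2, -0.1], [0.2, 0.5], [0.2, -0.2], [0.3, 0.9]]
```

```bash
cat >> h.py <<'E'
def rel(p0,f0,p1,f1):
    """tool-axis shift and z turn between down-pointing poses (pos, yaw of tool x)"""
    d=Ro.from_euler('z',-f0).apply(np.subtract(p1,p0));dz=-(f1-f0)
    return np.round([d[0],-d[1],-d[2],dz],2)
def yaw():
    s=arm.read_state();m=Ro.from_quat(s["ee_rot"]).as_matrix();return s,np.arctan2(m[1,0],m[0,0]),m
E
python3 - <<'E'
from h import *
s,f,m=yaw();print(f,m[:,2])
P0=[267.761,564.715,231.312];h=np.pi/2
print(rel(P0,f,[495,292.3,221],.322-h))
print(rel(s["position"],f,[495,292.3,221],.322-h))
E
```

```text
-0.4429532711807113 [-7.46845022e-04 -1.88486793e-03 -9.99997945e-01]
[322.07 148.73  10.31   0.81]
[322.05 148.22   9.32   0.81]
```

>>> servo_tool:
  rows:
    - [[50,55,25,2,0,0,0.13],[50,110,50,4,0,0,0.27],[50,165,75,6,0,0,0.41],[50,220,100,8,0,0,0.54],[50,275,125,10,0,0,0.68],[50,322,148.5,10,0,0,0.81],[50,322,148.5,10,0,0,0.81],[50,322,148.5,10,0,0,0.81]]

```text
clock: 1.1
position: [494.9, 292.4, 220.9]
ee_rot: [0.81, -0.586, -0.0, 0.0]
contact_force: [-0.5, 0.5, 0.2]
gripper_width: 49.8
grasp_force: 0.0
```

```bash
python3 - <<'E'
from h import *
s,f,m=yaw();print(s["position"],f,m[:,2],s["gripper_width"],s["joints"].round(3))
print(rel(s["position"],f,[495,292.3,101],.322-np.pi/2))
E
```

```text
[494.94801808 292.37855712 220.92040781] -1.2530345994116434 [-6.78263326e-04 -2.52731797e-04 -9.99999738e-01] 49.83600083174033 [ 0.815  0.308 -0.134 -0.    -1.13  -0.497]
[ 9.0000e-02 -2.0000e-02  1.1992e+02 -0.0000e+00]
```

>>> servo_tool:
  rows:
    - [[50,0,0,50,0,0,0],[50,0,0,90,0,0,0],[50,0,0,110,0,0,0],[50,0,0,120,0,0,0],[50,0,0,120,0,0,0],[2,0,0,120,0,0,0],[2,0,0,120,0,0,0],[2,0,0,120,0,0,0],[2,0,0,120,0,0,0],[2,0,0,120,0,0,0]]

```text
clock: 2.35
position: [495.8, 293.3, 102.3]
ee_rot: [0.81, -0.586, 0.0, -0.001]
contact_force: [0.2, 2.2, 4.5]
gripper_width: 9.1
grasp_force: 61.5
```

>>> servo_tool:
  rows:
    - [[2,0,0,-15,0,0,0],[2,0,0,-40,0,0,0],[2,0,0,-62,0,0,0],[2,0,0,-62,0,0,0]]

```text
clock: 2.85
position: [495.1, 292.5, 164.3]
ee_rot: [0.81, -0.586, -0.0, -0.001]
contact_force: [0.8, -0.1, -5.8]
gripper_width: 9.1
grasp_force: 60.2
```

```bash
python3 - <<'E'
from h import *
s,f,m=yaw();print(s["position"],f,m[:,2],s["gripper_width"],s["contact_force"],s["wrist_torque"])
print(rel([495,292.4,163],-1.253,[517.2,-7.1,163],-.153-np.pi/2))
E
```

```text
[495.09135091 292.51841336 164.32536099] -1.2531938741524873 [ 8.69211120e-04  1.34434891e-03 -9.99998719e-01] 9.069092097047319 [ 0.78869299 -0.07622793 -5.82953955] [0.00531079 0.03908065 0.01873179]
[291.44  72.5   -0.     0.47]
```

>>> servo_tool:
  rows:
    - [[2,20,5,0,0,0,0.03],[2,60,15,0,0,0,0.1],[2,105,26,0,0,0,0.17],[2,150,37,0,0,0,0.24],[2,195,48.5,0,0,0,0.32],[2,240,60,0,0,0,0.39],[2,275,68.5,0,0,0,0.44],[2,291.5,72.5,0,0,0,0.47],[2,291.5,72.5,0,0,0,0.47],[2,291.5,72.5,0,0,0,0.47]]

```text
clock: 4.1
position: [516.9, -6.7, 162.8]
ee_rot: [-0.651, 0.759, 0.0, -0.0]
contact_force: [0.2, -0.7, -4.8]
gripper_width: 9.1
grasp_force: 60.2
```

```bash
python3 - <<'E'
from h import *
s,f,m=yaw();print(s["position"],f,m[:,2],s["gripper_width"],s["contact_force"])
t=arm.get_image("top")[:,:,::-1];d=arm.get_image("side")[:,:,::-1]
cv2.imwrite("pics/t2.png",t);cv2.imwrite("pics/s2.png",d)
def crop(im,x,y,w,h,k=5):
    c=cv2.resize(im[y:y+h,x:x+w],None,fx=k,fy=k,interpolation=cv2.INTER_CUBIC)
    for i in range(0,w,10):
        cv2.line(c,(i*k,0),(i*k,6),(255,255,255),1); cv2.putText(c,str(x+i),(i*k,14),0,.3,(255,255,255),1)
    for j in range(0,h,10):
        cv2.line(c,(0,j*k),(6,j*k),(255,255,255),1); cv2.putText(c,str(y+j),(8,j*k+4),0,.3,(255,255,255),1)
    return c
p=[*s["position"][:2],s["position"][2]-102.3+75+1.3,f+np.pi/2]
print(proj("top",place(p,[[0,0,0]])),proj("side",place(p,[[0,0,0]])))
cv2.imwrite("pics/c2.png",np.hstack([crop(t,315,130,80,120),crop(d,335,160,80,120)]))
cv2.imwrite("pics/c2.png",np.hstack([crop(t,315,130,80,120),crop(d,345,160,80,120)]))
E
```

```text
[516.91364832  -6.72562806 162.7954223 ] -1.722582795462024 [-1.12133835e-03  2.77686160e-05 -9.99999371e-01] 9.131934296535945 [ 0.16476388 -0.70730065 -4.77798958]
[[356.07927801 193.91525094]] [[376.22636113 220.10522359]]
```

View pics/c2.png

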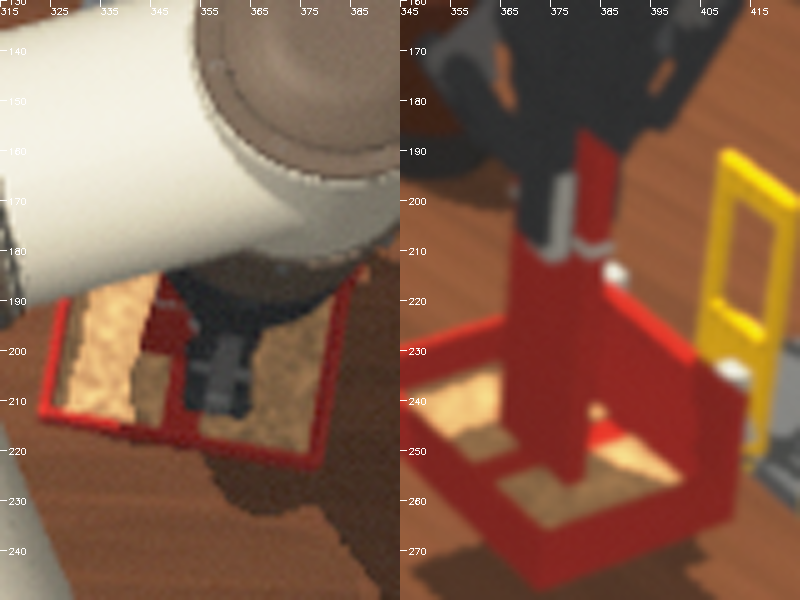

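The picture shows the tray gripped near the plate's middle and hanging level. Its front corners are at top (323,212) and (379,223). In the side view the right-hand corners are at (373,278) and (412,263). Now I fit its pose relative to the rack.

```bash
python3 - <<'E'
from h import *
from fit0 import rk
o={"top":[((-45,65,-50),(323,212.4)),((-45,-65,-50),(379.4,223.4))],
"side":[((-45,-65,-75),(373,277.6)),((-45,-65,-50),(373.6,265.4)),((45,-65,-75),(412,263.4)),((45,-65,-17),(414.4,238.4))]}
for fz in(True,False):
    q,r=fit(o,136,(517,-7,-.15),fz);print(q.round(3),r.round(1).tolist())
# predicted pose from gripper
p=[516.9,-6.7,136.5,-.152]
for n in o: print(n,(proj(n,place(p,[a for a,_ in o[n]]))-[b for _,b in o[n]]).round(1).tolist())
E
```

```text
[ 5.15985e+02 -7.56200e+00 -1.60000e-01  1.39275e+02] [[-0.6, 0.3], [-0.0, 0.1], [-0.5, -0.4], [-0.0, 1.0], [0.2, -0.1], [1.4, -0.3]]
[ 5.17305e+02 -5.54700e+00 -1.46000e-01] [[-1.3, 0.4], [-0.8, -0.6], [-0.2, 0.3], [0.2, 1.7], [-0.1, 0.2], [1.1, 0.1]]
top [[-0.8, 0.4], [-0.4, -0.3]]
side [[-0.2, 0.4], [0.3, 1.8], [0.1, 0.5], [1.4, 0.4]]
```

>>> servo_tool:
  rows:
    - [[2,0,-15,1,0,0,0],[2,0,-35,2,0,0,0],[2,0,-52,2,0,0,0],[2,0,-64,2,0,0,0],[2,0,-70,2,0,0,0],[2,0,-74,2,0,0,0],[2,0,-76,2,0,0,0],[2,0,-76,2,0,0,0]]

```text
clock: 5.2
position: [592.3, -18.4, 161.4]
ee_rot: [-0.651, 0.759, 0.0, 0.0]
contact_force: [0.3, -0.0, -5.2]
gripper_width: 9.1
grasp_force: 60.2
```

No contact yet, so I creep forward until the wall meets the plates.

>>> servo_tool:
  rows:
    - [[2,0,-1,0,0,0,0],[2,0,-2,0,0,0,0],[2,0,-3,0,0,0,0],[2,0,-3,0,0,0,0]]

```text
clock: 5.7
position: [595.5, -18.9, 161.3]
ee_rot: [-0.651, 0.759, 0.0, 0.0]
contact_force: [-0.1, -0.2, -5.4]
gripper_width: 9.3
grasp_force: 60.2
```

```bash
python3 - <<'E'
from h import *
d=arm.get_image("side")[:,:,::-1]
cv2.imwrite("pics/s3.png",cv2.resize(d[150:290,355:515],None,fx=4,fy=4,interpolation=cv2.INTER_CUBIC))
E
```

```text
(no output)
```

View pics/s3.png

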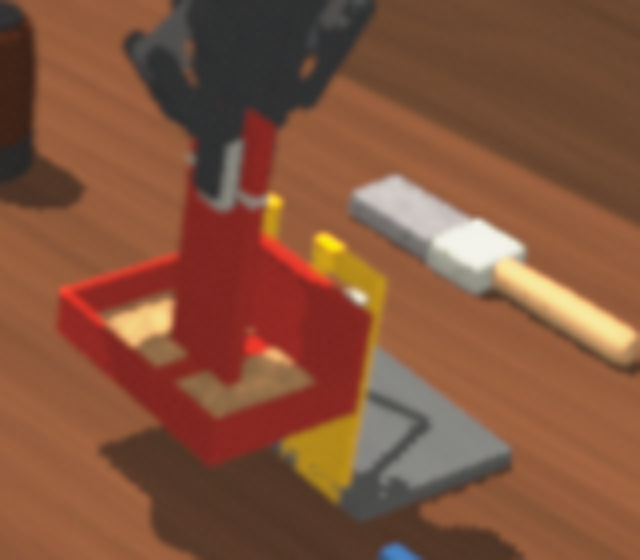

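The tray's back wall is close to both yellow plates, and the right hook's stub shows in its slot at about (443,224). There is no contact force yet, so I creep on.

>>> servo_tool:
  rows:
    - [[2,0,-1,0,0,0,0],[2,0,-2,0,0,0,0],[2,0,-2,0,0,0,0]]

```text
clock: 6.12
position: [596.9, -19.3, 161.1]
ee_rot: [-0.651, 0.759, 0.0, -0.001]
contact_force: [-2.1, 0.3, -3.8]
gripper_width: 9.7
grasp_force: 60.3
```

Contact is just starting. I back off 1 mm and lower in stages.

>>> servo_tool:
  rows:
    - [[2,0,1,0,0,0,0],[2,0,1,5,0,0,0],[2,0,1,11,0,0,0],[2,0,1,17,0,0,0],[2,0,1,21,0,0,0],[2,0,1,24,0,0,0],[2,0,1,24,0,0,0]]

```text
clock: 7.0
position: [596.4, -19.1, 137.0]
ee_rot: [-0.651, 0.759, 0.0, -0.0]
contact_force: [-0.7, 1.2, -4.1]
gripper_width: 9.4
grasp_force: 60.1
```

>>> servo_tool:
  rows:
    - [[2,0,0,2,0,0,0],[2,0,0,4,0,0,0],[2,0,0,6,0,0,0],[2,0,0,7,0,0,0],[2,0,0,8,0,0,0],[2,0,0,8,0,0,0]]

```text
clock: 7.75
position: [596.4, -19.1, 129.3]
ee_rot: [-0.651, 0.759, 0.0, -0.0]
contact_force: [-1.1, 0.6, -5.2]
gripper_width: 9.0
grasp_force: 60.2
```

>>> servo_tool:
  rows:
    - [[2,0,0,1,0,0,0],[2,0,0,2,0,0,0],[2,0,0,3,0,0,0],[2,0,0,3,0,0,0]]

```text
clock: 8.25
position: [596.5, -19.2, 127.1]
ee_rot: [-0.651, 0.759, -0.0, 0.0]
contact_force: [-2.0, 0.2, 0.3]
gripper_width: 9.3
grasp_force: 61.0
```

>>> servo_tool:
  rows:
    - [[2,0,0,1,0,0,0],[2,0,0,2,0,0,0],[2,0,0,2,0,0,0],[2,0,0,2,0,0,0]]

```text
clock: 8.75
position: [596.5, -19.2, 127.0]
ee_rot: [-0.652, 0.759, -0.001, 0.0]
contact_force: [-6.4, 1.7, 10.2]
gripper_width: 9.6
grasp_force: 62.5
```

>>> servo_tool:
  rows:
    - [[2,0,0,1.5,0,0,0],[2,0,0,3,0,0,0],[2,0,0,4,0,0,0],[2,0,0,4,0,0,0],[2,0,0,4,0,0,0]]

```text
clock: 9.38
position: [596.5, -19.1, 126.9]
ee_rot: [-0.652, 0.758, -0.001, 0.001]
contact_force: [-13.9, 3.8, 26.3]
gripper_width: 9.5
grasp_force: 64.9
```

```bash
python3 - <<'E'
from h import *
s,f,m=yaw();print(s["position"],f,m[:,2],s["contact_force"],s["wrist_torque"])
d=arm.get_image("side")[:,:,::-1]
cv2.imwrite("pics/s4.png",cv2.resize(d[150:290,355:515],None,fx=5,fy=4.2,interpolation=cv2.INTER_CUBIC))
E
```

```text
[596.48528846 -19.14492216 126.86457277] -1.721213878223397 [ 0.00283811 -0.00103949 -0.99999543] [-13.90643234   3.77686056  26.31723874] [ 0.99992451  3.93212091 -0.17606157]
```

View pics/s4.png

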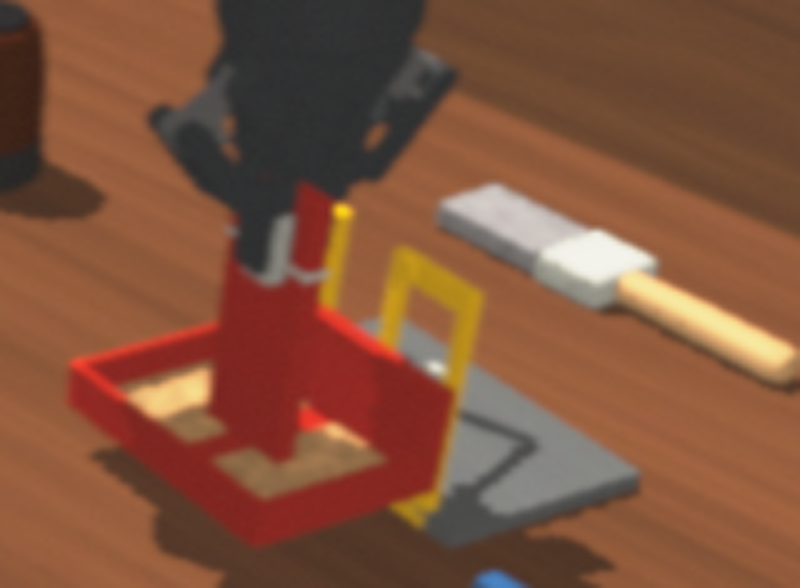

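The tray is seated: the right hook rests on the slot's lower edge at about (442,238), and TCP z of 126.9 matches the expected home of about 127.3. It stays stiff under 26 N. I relax the push, open slightly, and check the result before retreating.

>>> servo_tool:
  rows:
    - [[2,0,0,-3,0,0,0],[2,0,0,-5.5,0,0,0],[2,0,0,-5.5,0,0,0],[30,0,0,-5.5,0,0,0],[30,0,0,-5.5,0,0,0],[30,0,0,-5.5,0,0,0],[30,0,0,-5.5,0,0,0]]

```text
clock: 10.3
position: [596.5, -19.1, 125.5]
ee_rot: [-0.651, 0.759, 0.0, -0.0]
contact_force: [-1.4, 0.1, -0.3]
gripper_width: 29.9
grasp_force: 0.3
```

>>> servo_tool:
  rows:
    - [[30,0,0,-6,0,0,0],[30,0,0,-20,0,0,0],[30,0,0,-45,0,0,0],[30,0,0,-80,0,0,0],[30,0,0,-120,0,0,0],[30,0,60,-150,0,0,0],[30,0,120,-150,0,0,0],[30,0,180,-150,0,0,0],[30,0,200,-150,0,0,0],[30,0,200,-150,0,0,0]]

```text
clock: 11.55
position: [398.3, 11.3, 277.9]
ee_rot: [-0.652, 0.758, -0.001, 0.002]
contact_force: [0.2, -0.6, 0.6]
gripper_width: 30.1
grasp_force: 0.0
```

```bash
python3 - <<'E'
from h import *
s,f,m=yaw();print(s["position"],s["contact_force"])
t=arm.get_image("top")[:,:,::-1];d=arm.get_image("side")[:,:,::-1]
p=[596.4,-19.2,100,-.153]
for n in("top","side"): print(proj(n,place(p,[[5,25,75],[5,-25,75],[-5,25,75],[-5,-25,75],[-45,65,-50],[-45,-65,-50],[-45,-65,-75],[45,-65,-17]])).round(1).tolist())
k=lambda im,x,y:cv2.resize(im[y:y+120,x:x+80],None,fx=5,fy=5,interpolation=cv2.INTER_CUBIC)
cv2.imwrite("pics/c5.png",np.hstack([k(t,320,90),k(d,370,165)]))
E
```

```text
[398.28048078  11.31330964 277.91646342] [ 0.24344239 -0.6295475   0.56132111]
[[353.1, 148.7], [376.5, 153.0], [352.3, 153.2], [375.7, 157.5], [328.0, 182.1], [382.5, 192.1], [381.0, 194.3], [391.0, 151.2]]
[[407.3, 185.8], [423.5, 197.6], [403.1, 187.0], [419.3, 198.9], [369.3, 236.0], [407.5, 270.3], [406.0, 280.5], [446.8, 243.2]]
```

View pics/c5.png

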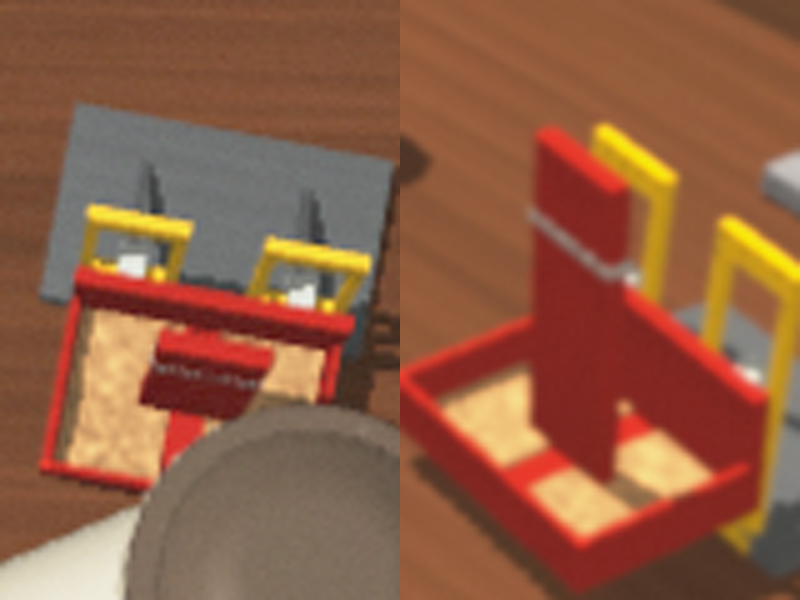

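The tray hangs on both hooks, but its top seems to lean toward the robot: the plate top is about 8 px from the level prediction. I fit the full pose to measure that tilt.

```bash
cat > fit6.py <<'E'
from h import *
def fit6(o,w=None,fixed=None):
    def T(q,L): return Ro.from_euler('ZYX',q[3:]).apply(np.asarray(L,float))+q[:3]
    def r(q): return np.concatenate([(proj(n,T(q,[a for a,_ in v]))-[b for _,b in v]).ravel() for n,v in o.items()])
    s=least_squares(r,[596,-19,100,-.153,0,0],x_scale=[10,10,10,.1,.1,.1],loss='soft_l1')
    cov=np.sqrt(np.diag(np.linalg.inv(s.jac.T@s.jac)))*.7
    q=s.x;hk=T(q,[[45,0,-35],[45,40,-35],[45,-40,-35],[45,0,-75]])
    rr=Ro.from_euler('z',.153).apply(hk-[640.7,-26.1,65])
    return q,cov,rr,r(q)
if __name__=="__main__":
    t=lambda x,y:(320+x/5,90+y/5)
    d=lambda x,y:(370+(x-400)/5,165+y/5)
    o={"top":[((5,25,75),t(160,328)),((5,-25,75),t(273,348)),((-5,-25,75),t(270,370)),((-5,25,75),t(155,350)),((-45,65,-50),t(40,470)),((45,65,-17),t(80,268)),((45,-65,-17),t(354,318))],
    "side":[((5,25,75),d(545,127)),((5,-25,75),d(630,180)),((-5,25,75),d(537,133)),((-5,-25,75),d(618,192)),((-45,-65,-50),d(580,545)),((-45,-65,-75),d(580,595)),((45,-65,-17),d(768,400)),((-45,65,-50),d(403,372)),((45,-65,-75),d(765,510))]}
    q,c,rr,r=fit6(o);print("pose",q.round(3),"sd",c.round(3));print("hook pts in rack frame",rr.round(1).tolist());print(r.reshape(-1,2).round(1).tolist())
E
python3 fit6.py
```

```text
pose [ 5.89834e+02 -1.85860e+01  9.49090e+01 -1.62000e-01 -9.40000e-02
 -1.00000e-02] sd [0.698 0.57  0.801 0.009 0.008 0.009]
hook pts in rack frame [[-3.3, -1.1, -0.7], [-2.9, 38.9, -1.1], [-3.7, -41.1, -0.3], [0.4, -1.6, -40.5]]
[[-0.4, -0.1], [0.3, 0.3], [0.0, 0.5], [-0.3, 0.1], [-0.0, -0.5], [-0.5, -0.4], [0.2, 0.1], [2.2, -0.7], [1.1, 0.5], [-0.5, -0.3], [-0.8, -0.2], [0.2, 0.3], [-0.2, 0.1], [1.2, -0.7], [-1.9, 0.8], [-0.2, 0.4]]
```

Both hooks are home: the hook points sit within about 1 mm of the slots' lower edge. The wall foot rests on the plates, with roughly 5° of lean from the 3 mm of play between hook and plate. That is how it hangs freely, and more pushing would not change it. The gripper is clear, so I hand in.

```bash
python3 -c "
from bench import arm
print(arm.job_done())"
```

```text
the job is handed in; nothing more can be done
None
```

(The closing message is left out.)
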